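Put the flat headlamp battery pack on charge

TASK

In this expedition camp, the headlamp battery pack with the red band is flat: pick it out of the grey spares crate and lay it in the recess of the blue-rimmed charging dock, flat and lengthwise along it, the same way up as it lies now. Set it down, don't drop it, and leave the charged pack with the green band where it lies in the crate.

Things in the scene. Friction and masses are not known exactly. Their poses are not given: they have to be found in the camera images.
- red_pack_center (a point): Centre (half-way up) of the flat pack: a black block 72 x 40 x 40 mm, about 0.2 kg, with a wide red band around its middle. Its x axis runs along the 72 mm length, z up. It lies level on the crate's floor at any yaw; grip it across its 40 mm width. Neighbours, up to 40 mm high, leave at least 35 mm beside its long sides.
- green_pack_center (a point): Centre of the charged pack: same block and axes, but with a green band; also lying in the crate. To be left alone.
- crate: Fixed open grey plastic crate holding six loose things (the two packs, a yellow socket cap, an orange tape roll, a white plug adapter, a small blue torch), one in each of 2 x 3 places. Outside 270 (x) x 390 (y) x 60 mm high, walls and floor 5 mm thick; its origin is the centre of its underside, on the table.
- dock_seat (a point): Centre of the floor of the dock's recess, 20 mm above the table. The fixed dock is a white block with a blue rim around a recess of 96 mm (along its x axis) x 64 mm (along y); the rim rises 5 mm above the recess floor and is 8 mm wide. Two flat brass strips run along x in the recess floor. z up. A small black box, 30 mm long and 16 mm high, juts out at its +x end. The pack may point either way along x; lying in the recess its centre is 20 mm above this point.
There are look-alikes about, which are no part of the job. What is shaped like the part that bears dock_seat but orange or purple is not meant.

How it is judged:
By the outcome, as a careful person would: the job done as asked, in the order asked, and still so for the second after the job is handed in, with the robot touching nothing.
It also fails if it takes over 48 s, if anything falls off the work surface, if the arm or the gripper's body presses on something with over 40 N, if the wrist force passes 120 N, or if a joint passes its speed limit or range.

ROBOT

A 6-joint arm with a two-finger parallel gripper is mounted at the origin on the work surface. World frame = base frame: x ahead of the robot, y to its left, z up, the work surface at z = 0. Lengths are in mm, angles in rad, forces in N, time in s.
With the tool pointing down it reaches from about 325 to 1000 mm from the base axis. Payload 5.1 kg.
Tool frame: the origin (TCP) lies between the finger pads; the fingertips stand 25 mm ahead of it and the grasp point (between the pads) lies 6 mm ahead of it; z points along the fingers, y is the line along which they close (so a half turn about z gives the same grasp; the last joint's range is limited). The gripper opens to 85 mm and grips with 20 to 120 N. Pads are 22 mm wide; open, the fingers measure 114 mm over their backs; the gripper's body (76 mm by 85 mm) begins 54 mm behind the grasp point. The pads swing forward as they close: fully open they stand 13 mm farther back than shut.
Start: joints at [1.041, 0.124, 1.65, -0, 1.367, -0.083], TCP at [280.871, 586.171, 256.322] pointing down, gripper open.
Joint ranges: [-2.61, 2.61], [-1.02, 2.33], [0.03, 2.71], [-1.35, 4.49], [0.32, 2.68], [-2.91, 2.91]. Speed limits (rad/s): [2.57, 2.57, 3.14, 3.14, 3.14, 3.14].

INTERFACE

Orientations are given as a unit quaternion [x, y, z, w].
In Python, from cell import env gives the robot as it stands.
- The arm moves only by the shell command python3 -m handwheel 'ROWS' [FORCE]. ROWS is JSON, a list of rows, each an object of numbers: "x", "y", "z": the shift along the tool's x, y, z normalised to -1 to 1, where 1 is 500 mm; "wx", "wy", "wz": the turn, a rotation vector about the tool's x, y, z normalised to -1 to 1, where 1 is 1.5 rad; "jaw": the closure, from -1 (fully open) to 1 (shut). A call has 1 to 20 rows; each row shifts and turns the commanded pose from where the row before left it, along the tool's axes as they then stand; what a row does not reach is not made up. A row lasts 1/10 s, in which the tool goes at most 50 mm and 8.59 degrees, less where a joint would pass 70% of its speed; a pose out of reach is approached as far as the arm can. A call with a number of a shift or a turn outside -1 to 1 is refused whole. A call with a gripper value outside its range is refused whole. The fingers move at their own pace and stop on an object; FORCE is the grip in N (left out, the last holds). Time passes only in rows, so rows that do not move let the fingers close. It gives the time, the measured TCP pose, the force, the opening and the grip force at its end, in the units of the state.
- env.observe(): the state, without advancing time (a new reading comes with each control period).
- env.read_camera(name): name is "scene" or "top"; returns (picture, depth): 420x560x3 uint8, red, green, blue; 420x560 float32, mm along the optical axis (not along the pixel's ray), 0 where there is no reading.
- env.camera_model(name): a dict with "mtx" (3x3 intrinsics, pixels), "extrinsics" (4x4, takes a point from camera to world coordinates). Camera axes: x right, y up, looking along -z (the intrinsics and any distortion apply to the point x, -y, -z); pixel columns grow to the right and rows downward; lengths in mm; the calibration is good to about 2 mm. A picture is of the moment at which its call begins. camera_model takes no time and is no camera call.
- env.hand_in(): hands the job in; it is judged then, once.
Trained networks look in the newest picture that a camera, given by its name, has taken for a name from the list of things; names that differ only in an ending like _2 or _b are one class to them, and where a whole thing is asked for, a point or a joint stands for the part that bears it (a point fixed in the world has none). Each returns a list of dicts, best first, with "p" (0 to 1); they miss things now and then, are a little off and sometimes report something else, mostly with a low value. They report only what shows in the picture. A call takes as long as a camera call. They do not tell look-alikes from the thing itself.
- env.look_for(camera, label): "position" ([column, row] in pixels, amid what is visible of it).
- env.spot_point(camera, label): "position" ([column, row] in pixels: a listed point, or the origin of a listed thing).
The state is a dict: "time": time; "joints": joint angles; "dq": joint speeds; "joint_efforts": joint torques, N m; "tool_pos": TCP position; "tcp_rot": TCP orientation; "wrist_force": force on the tool from outside, world axes, zero at the start; "moment": the same for the moment, N m; "finger_gap": opening from 0.0 (shut) to 1.0 (fully open); "gripper_force": force on a finger pad.
Only numpy, scipy, OpenCV 4.12 (cv2) and the standard library are available. Lean on these libraries where they do the work, as an engineer would, in place of code of your own. Each camera call takes 0.05 s, during which the arm holds its last target. There are 200 camera calls.

## Working session

There is one attempt and no reset: what is moved stays moved. The work goes in short steps, Python scripts to look and compute and a shell command to move; the robot and the scene stay as the last step left them, time stands still between calls to the robot, and variables do not carry over. Pictures are saved under pics/ and viewed, at most 10 in all, crops included, and the job is handed in when it is done.

```bash
mkdir -p pics
cat > h.py <<'E'
import numpy as np, cv2
from cell import env
from scipy.spatial.transform import Rotation as R
def snap(n,fn=None):
    im,d=env.read_camera(n)
    if fn: cv2.imwrite('pics/'+fn,im[:,:,::-1])
    return im,d
def world(n,uv,d):
    m=env.camera_model(n);K=np.array(m['mtx']);E=np.array(m['extrinsics'])
    uv=np.atleast_2d(uv).astype(float);d=np.atleast_1d(d)
    x=(uv[:,0]-K[0,2])/K[0,0]*d;y=(uv[:,1]-K[1,2])/K[1,1]*d
    return (E@np.c_[x,-y,-d,np.ones(len(d))].T).T[:,:3]
def cloud(n,d):
    v,u=np.nonzero(d>0);return u,v,world(n,np.c_[u,v],d[v,u])
E
python3 - <<'E'
from h import *
for c in('top','scene'):
    im,d=snap(c,c+'0.png'); np.savez('pics/'+c+'0.npz',im=im,d=d)
    for l in('red_pack_center','green_pack_center','dock_seat'):
        for r in env.spot_point(c,l)[:3]:
            p=np.array(r['position']);i=p.round().astype(int)
            print(c,l,r['p'].__round__(2),p.round(),world(c,p,d[i[1],i[0]]).round())
print({k:v for k,v in env.camera_model('top').items()})
print(env.observe())
E
```

```text
top red_pack_center 0.82 [200. 202.] [[469. 183.  41.]]
top green_pack_center 0.9 [158. 160.] [[596. 308.  44.]]
top dock_seat 0.96 [391. 179.] [[ 529. -394.   18.]]
top dock_seat 0.81 [325. 179.] [[ 531. -194.   21.]]
top dock_seat 0.65 [424. 267.] [[ 264. -482.   25.]]
scene red_pack_center 0.68 [318. 303.] [[495. 209.  48.]]
scene red_pack_center 0.33 [212. 224.] [[ 551. -191.   20.]]
scene green_pack_center 0.98 [312. 370.] [[605. 336.  48.]]
scene dock_seat 0.83 [251. 150.] [[ 253. -495.   18.]]
scene dock_seat 0.69 [190. 187.] [[ 528. -388.   22.]]
scene dock_seat 0.62 [211. 224.] [[ 554. -191.   22.]]
{'mtx': array([[432.26293768,   0.        , 281.18494221],
       [  0.        , 432.26293768, 207.274571  ],
       [  0.        ,   0.        ,   1.        ]]), 'extrinsics': array([[-1.75546282e-02,  9.97791293e-01, -6.40653553e-02,
         3.65133311e+02],
       [-9.99663919e-01, -1.87378387e-02, -1.79148908e-02,
        -8.33742481e+01],
       [-1.90757683e-02,  6.37293349e-02,  9.97784890e-01,
         1.32621443e+03],
       [ 0.00000000e+00,  0.00000000e+00,  0.00000000e+00,
         1.00000000e+00]])}
{'time': 0.4, 'joints': array([ 1.04140841e+00,  1.23895346e-01,  1.65048518e+00, -3.33625666e-05,
        1.36750740e+00, -8.25694220e-02]), 'dq': array([ 0.00030358, -0.00060589, -0.00198809,  0.0002464 ,  0.00125707,
        0.0004964 ]), 'joint_efforts': array([-3.26341637e-05, -4.22912085e+01, -3.65098321e+01, -2.41429183e-05,
        2.43375434e-03,  3.29821290e-06]), 'tool_pos': array([280.83531561, 586.10366885, 256.15085578]), 'tcp_rot': array([ 2.21552136e-01,  9.75148516e-01, -1.45697519e-04, -2.88926646e-05]), 'wrist_force': array([-0.34280347, -1.01922124, -0.38921508]), 'moment': array([-0.02503389,  0.00253934,  0.02242695]), 'gripper_force': 0.0, 'finger_gap': 0.9991749353074993}
```

View pics/top0.png

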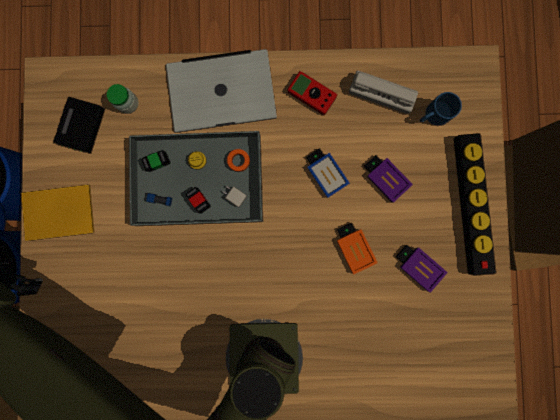

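View pics/scene0.png

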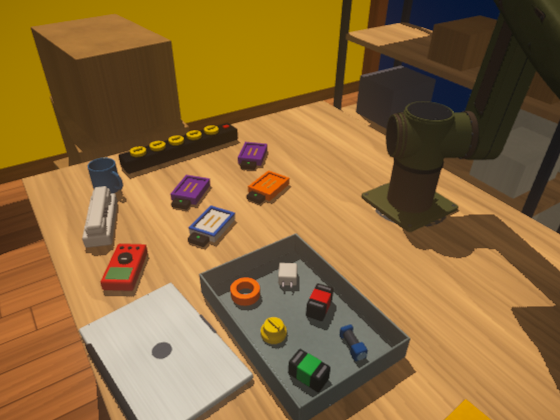

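The top picture shows the red-band pack at (197,200), the green one at (154,160), and the blue-rimmed dock at (327,175) with its black box at (316,156). The orange dock at (355,250) and the purple ones at (388,180) and (422,268) are look-alikes. Next I measure the pack and the dock from the depth.

Run:
```python
from h import *
def rect(P):
    (c,s,a)=cv2.minAreaRect(P[:,:2].astype(np.float32)); 
    if s[0]<s[1]: s=s[::-1];a+=90
    return np.round(c,1),np.round(s,1),round((a+90)%180-90,1)
for c in('top','scene'):
    z=np.load(f'pics/{c}0.npz');im,d=z['im'],z['d'];u,v,P=cloud(c,d)
    rgb=im[v,u].astype(int);hsv=cv2.cvtColor(im,cv2.COLOR_RGB2HSV)[v,u].astype(int)
    near=lambda x,y,r:np.hypot(P[:,0]-x,P[:,1]-y)<r
    m=near(478,192,55)&(P[:,2]>34)&(P[:,2]<58); print(c,'pack',m.sum(),rect(P[m]),np.median(P[m],0).round(1))
    b=m&((hsv[:,0]<8)|(hsv[:,0]>172))&(hsv[:,1]>150)&(rgb[:,0]>80); print(' band',b.sum(),rect(P[b]),P[b].mean(0).round(1))
    b=near(540,-192,80)&(hsv[:,0]>100)&(hsv[:,0]<125)&(hsv[:,1]>130)&(P[:,2]>12)&(P[:,2]<35); print(' rim',b.sum(),rect(P[b]),np.median(P[b],0).round(1))
    b=near(540,-192,90)&(rgb.sum(1)<110)&(P[:,2]>6)&(P[:,2]<30);print(' box',b.sum(),np.median(P[b],0).round(1))
    # all crate objects heights
    b=near(540,240,45)
    im2=im.copy()
    cr=P[near(478,192,90)&(P[:,2]<12)];print(' floor',np.median(cr[:,2]))
im=np.load('pics/top0.npz')['im']
cv2.imwrite('pics/crop.png',np.hstack([cv2.resize(im[130:225,125:265],(560,380),interpolation=2),cv2.resize(im[140:210,290:360],(240,240),interpolation=2)]) if 0 else cv2.resize(im[130:225,125:265],(770,522),interpolation=2)[:,:,::-1])
```

```text
top pack 331 (array([474.8, 191.4]), array([72.2, 41.7]), 34.2) [474.  189.9  43.9]
 band 137 (array([475.8, 192.3]), array([41.2, 31.3]), -54.7) [476.4 191.7  45. ]
 rim 260 (array([ 556. , -196.8]), array([135. ,  78.8]), 31.9) [ 545.8 -199.1   23.2]
 box 168 [ 601.6 -166.1   14.5]
 floor 3.879431695865719
scene pack 513 (array([477.5, 193.8]), array([73.8, 40.2]), 34.2) [481.1 197.3  45.4]
 band 212 (array([477.3, 193.6]), array([40.8, 35.3]), -51.2) [477.3 194.3  46. ]
 rim 99 (array([ 545.6, -202.8]), array([109.8,  76.5]), 31.6) [ 546.2 -192.    25.2]
 box 0 [nan nan nan]
 floor 5.787622959346891
  return _methods._mean(a, axis=axis, dtype=dtype,
  ret = um.true_divide(
```

View pics/crop.png

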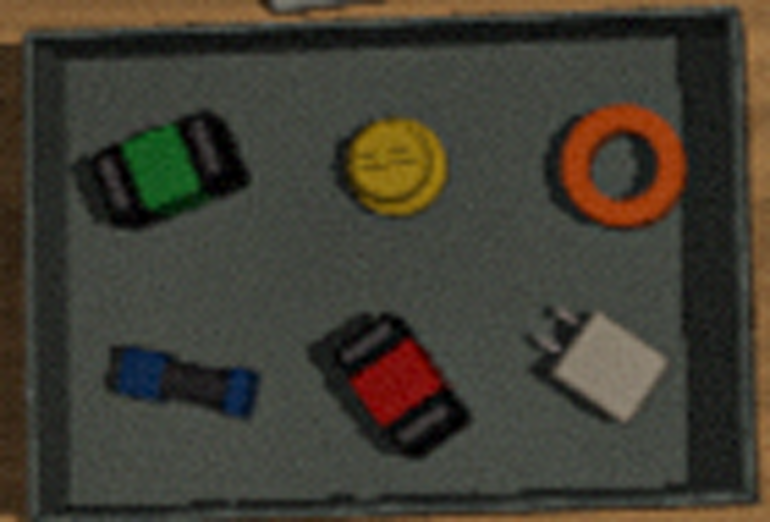

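The crop confirms the red pack with its long axis running upper left to lower right, at (475–477, 192–194) and yaw 34°. It is clear beside its long sides. I start the approach now and refine the dock at the same time.

```bash
python3 -m handwheel '[{"x":-0.05,"y":-0.039,"jaw":-1},{"x":-0.071,"y":-0.056},{"x":-0.071,"y":-0.056},{"x":-0.071,"y":-0.056},{"x":-0.071,"y":-0.056},{"x":-0.071,"y":-0.056},{"x":-0.071,"y":-0.056},{"x":-0.071,"y":-0.056},{"x":-0.071,"y":-0.056},{"x":-0.071,"y":-0.055},{"wz":-0.087},{"wz":-0.087},{"wz":-0.087},{"wz":-0.087},{"wz":-0.087},{"wz":-0.087},{"wz":-0.087},{"wz":-0.087},{}]' 60
cat >> h.py <<'E'
def rows(tx,ty,tz,yaw):
    "shift (in rows' units) along tool axes to TCP target, turn left about tool z for tool y at yaw+90 (mod 180)"
    s=env.observe();r=R.from_quat(s['tcp_rot']);D=r.inv().apply(np.array([tx,ty,tz])-s['tool_pos'])
    y=r.apply([0,1,0]);e=(np.degrees(np.arctan2(y[1],y[0]))-90-yaw+90)%180-90
    print('pos',s['tool_pos'].round(1),'tilt',r.apply([0,0,1]).round(3),'shift/500',(D/500).round(4),'wz',round(np.radians(e)/1.5,4),'deg',round(e,2),'j6',s['joints'][5].round(2))
E
python3 - <<'E'
from h import *
rows(476,192.5,256,34)
u0=lambda a:np.array([np.cos(a),np.sin(a)])
for c in('top','scene'):
    z=np.load(f'pics/{c}0.npz');im,d=z['im'],z['d'];u,v,P=cloud(c,d)
    m=(np.hypot(P[:,0]-545,P[:,1]+199)<72)&(P[:,2]>17.5)&(P[:,2]<32)
    r=cv2.minAreaRect(P[m][:,:2].astype(np.float32));print(c,m.sum(),r)
    hsv=cv2.cvtColor(im,cv2.COLOR_RGB2HSV)[v,u]
    w=m&(hsv[:,1]<90)&(hsv[:,2]>60);print(' white',w.sum(),cv2.minAreaRect(P[w][:,:2].astype(np.float32)),np.median(P[w],0).round(1))
E
```

```text
pos [280.8 586.1 256.2] tilt [-0. -0. -1.] shift/500 [-6.922e-01 -5.413e-01  5.000e-04] wz -0.6935 deg -59.6 j6 -0.08
top 787 ((552.3347778320312, -200.22093200683594), (130.48680114746094, 80.41285705566406), 32.20746994018555)
 white 444 ((542.8475341796875, -207.08602905273438), (106.6229019165039, 78.60941314697266), 32.03311538696289) [ 543.3 -206.5   20.4]
scene 847 ((551.0934448242188, -199.98361206054688), (132.19647216796875, 84.69195556640625), 31.591707229614258)
 white 532 ((544.9983520507812, -203.73208618164062), (117.88551330566406, 84.69195556640625), 31.591707229614258) [ 545.2 -205.4   20.9]validation failed for argument at $[0]...
```

```bash
python3 -m handwheel '[{"x":-0.05,"y":-0.039,"z":0,"wx":0,"wy":0,"wz":0,"jaw":-1},{"x":-0.071,"y":-0.056,"z":0,"wx":0,"wy":0,"wz":0,"jaw":-1},{"x":-0.071,"y":-0.056,"z":0,"wx":0,"wy":0,"wz":0,"jaw":-1},{"x":-0.071,"y":-0.056,"z":0,"wx":0,"wy":0,"wz":0,"jaw":-1},{"x":-0.071,"y":-0.056,"z":0,"wx":0,"wy":0,"wz":0,"jaw":-1},{"x":-0.071,"y":-0.056,"z":0,"wx":0,"wy":0,"wz":0,"jaw":-1},{"x":-0.071,"y":-0.056,"z":0,"wx":0,"wy":0,"wz":0,"jaw":-1},{"x":-0.071,"y":-0.056,"z":0,"wx":0,"wy":0,"wz":0,"jaw":-1},{"x":-0.071,"y":-0.056,"z":0,"wx":0,"wy":0,"wz":0,"jaw":-1},{"x":-0.071,"y":-0.055,"z":0,"wx":0,"wy":0,"wz":0,"jaw":-1},{"x":0,"y":0,"z":0,"wx":0,"wy":0,"wz":-0.087,"jaw":-1},{"x":0,"y":0,"z":0,"wx":0,"wy":0,"wz":-0.087,"jaw":-1},{"x":0,"y":0,"z":0,"wx":0,"wy":0,"wz":-0.087,"jaw":-1},{"x":0,"y":0,"z":0,"wx":0,"wy":0,"wz":-0.087,"jaw":-1},{"x":0,"y":0,"z":0,"wx":0,"wy":0,"wz":-0.087,"jaw":-1},{"x":0,"y":0,"z":0,"wx":0,"wy":0,"wz":-0.087,"jaw":-1},{"x":0,"y":0,"z":0,"wx":0,"wy":0,"wz":-0.087,"jaw":-1},{"x":0,"y":0,"z":0,"wx":0,"wy":0,"wz":-0.087,"jaw":-1},{"x":0,"y":0,"z":0,"wx":0,"wy":0,"wz":0,"jaw":-1}]' 60
python3 - <<'E'
from h import *
rows(476,192.5,38,34)
E
```

```text
time: 2.3
tool_pos: [474.4, 192.9, 256.4]
tcp_rot: [-0.294, 0.956, 0.0, 0.0]
wrist_force: [0.8, 0.2, 0.6]
finger_gap: 1.003
gripper_force: 0.0
pos [474.4 192.9 256.4] tilt [ 0.  0. -1.] shift/500 [-0.002  -0.0024  0.4368] wz 0.0023 deg 0.2 j6 -1.89
```

```bash
python3 -m handwheel '[{"x":-0.002,"y":-0.002,"z":0.08,"wx":0,"wy":0,"wz":0.002,"jaw":-1},{"x":0,"y":0,"z":0.08,"wx":0,"wy":0,"wz":0,"jaw":-1},{"x":0,"y":0,"z":0.08,"wx":0,"wy":0,"wz":0,"jaw":-1},{"x":0,"y":0,"z":0.08,"wx":0,"wy":0,"wz":0,"jaw":-1},{"x":0,"y":0,"z":0.05,"wx":0,"wy":0,"wz":0,"jaw":-1},{"x":0,"y":0,"z":0.03,"wx":0,"wy":0,"wz":0,"jaw":-1},{"x":0,"y":0,"z":0.02,"wx":0,"wy":0,"wz":0,"jaw":-1},{"x":0,"y":0,"z":0.012,"wx":0,"wy":0,"wz":0,"jaw":-1},{"x":0,"y":0,"z":0.005,"wx":0,"wy":0,"wz":0,"jaw":-1},{"x":0,"y":0,"z":0,"wx":0,"wy":0,"wz":0,"jaw":-1}]' 60
python3 - <<'E'
from h import *
rows(476,192.5,38,34); snap('scene','s1.png')
E
```

```text
time: 3.3
tool_pos: [476.6, 192.9, 38.7]
tcp_rot: [-0.293, 0.956, -0.0, 0.001]
wrist_force: [0.3, 0.2, -0.4]
finger_gap: 1.002
gripper_force: 0.0
pos [476.6 192.9  38.7] tilt [ 0.001  0.    -1.   ] shift/500 [0.0013 0.     0.0013] wz 0.0003 deg 0.03 j6 -1.88
```

View pics/s1.png

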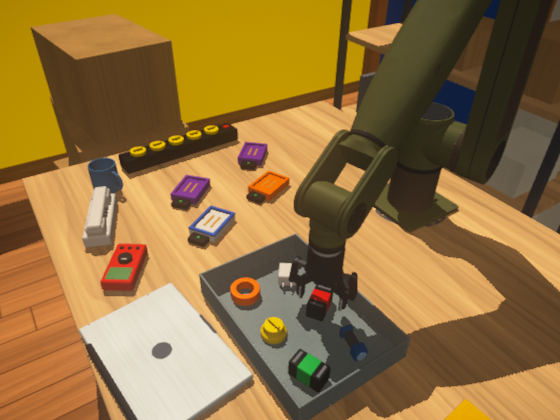

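The fingers straddle the red pack at (318,303) and are clear of the torch at (354,342) and the plug at (287,273). I close, then lift.

```bash
python3 -m handwheel '[{"x":0,"y":0,"z":0,"wx":0,"wy":0,"wz":0,"jaw":1},{"x":0,"y":0,"z":0,"wx":0,"wy":0,"wz":0,"jaw":1},{"x":0,"y":0,"z":0,"wx":0,"wy":0,"wz":0,"jaw":1},{"x":0,"y":0,"z":0,"wx":0,"wy":0,"wz":0,"jaw":1},{"x":0,"y":0,"z":0,"wx":0,"wy":0,"wz":0,"jaw":1},{"x":0,"y":0,"z":0,"wx":0,"wy":0,"wz":0,"jaw":1},{"x":0,"y":0,"z":0,"wx":0,"wy":0,"wz":0,"jaw":1},{"x":0,"y":0,"z":0,"wx":0,"wy":0,"wz":0,"jaw":1},{"x":0,"y":0,"z":0,"wx":0,"wy":0,"wz":0,"jaw":1},{"x":0,"y":0,"z":0,"wx":0,"wy":0,"wz":0,"jaw":1}]' 60
python3 -m handwheel '[{"x":0,"y":0,"z":-0.02,"wx":0,"wy":0,"wz":0,"jaw":1},{"x":0,"y":0,"z":-0.04,"wx":0,"wy":0,"wz":0,"jaw":1},{"x":0,"y":0,"z":-0.06,"wx":0,"wy":0,"wz":0,"jaw":1},{"x":0,"y":0,"z":-0.06,"wx":0,"wy":0,"wz":0,"jaw":1},{"x":0,"y":0,"z":-0.06,"wx":0,"wy":0,"wz":0,"jaw":1},{"x":0,"y":0,"z":-0.04,"wx":0,"wy":0,"wz":0,"jaw":1},{"x":0,"y":0,"z":-0.02,"wx":0,"wy":0,"wz":0,"jaw":1},{"x":0,"y":0,"z":0,"wx":0,"wy":0,"wz":0,"jaw":1}]' 60
python3 - <<'E'
from h import *
rows(544,-205.5,190,32)
E
```

```text
time: 4.35
tool_pos: [476.5, 192.8, 38.5]
tcp_rot: [-0.293, 0.956, -0.0, 0.001]
wrist_force: [0.1, -0.8, 5.0]
finger_gap: 0.46
gripper_force: 62.6
time: 5.15
tool_pos: [476.1, 192.8, 188.8]
tcp_rot: [-0.293, 0.956, 0.0, 0.001]
wrist_force: [0.9, 0.3, -2.5]
finger_gap: 0.457
gripper_force: 61.8
pos [476.1 192.8 188.8] tilt [ 0.002  0.001 -1.   ] shift/500 [ 0.3334 -0.7361 -0.0027] wz 0.0238 deg 2.05 j6 -1.88
```

```bash
python3 -m handwheel '[{"x":0.014,"y":-0.032,"z":0,"wx":0,"wy":0,"wz":0.024,"jaw":1},{"x":0.029,"y":-0.064,"z":0,"wx":0,"wy":0,"wz":0,"jaw":1},{"x":0.029,"y":-0.064,"z":0,"wx":0,"wy":0,"wz":0,"jaw":1},{"x":0.029,"y":-0.064,"z":0,"wx":0,"wy":0,"wz":0,"jaw":1},{"x":0.029,"y":-0.064,"z":0,"wx":0,"wy":0,"wz":0,"jaw":1},{"x":0.029,"y":-0.064,"z":0,"wx":0,"wy":0,"wz":0,"jaw":1},{"x":0.029,"y":-0.064,"z":0,"wx":0,"wy":0,"wz":0,"jaw":1},{"x":0.029,"y":-0.064,"z":0,"wx":0,"wy":0,"wz":0,"jaw":1},{"x":0.029,"y":-0.064,"z":0,"wx":0,"wy":0,"wz":0,"jaw":1},{"x":0.029,"y":-0.064,"z":0,"wx":0,"wy":0,"wz":0,"jaw":1},{"x":0.029,"y":-0.064,"z":0,"wx":0,"wy":0,"wz":0,"jaw":1},{"x":0.029,"y":-0.064,"z":0,"wx":0,"wy":0,"wz":0,"jaw":1},{"x":0,"y":0,"z":0,"wx":0,"wy":0,"wz":0,"jaw":1}]' 60
python3 - <<'E'
from h import *
rows(544,-205.5,80,32); im,d=snap('scene','s2.png')
cv2.imwrite('pics/s2c.png',cv2.resize(im[110:260,130:330],(800,600),interpolation=2)[:,:,::-1])
E
```

```text
time: 6.45
tool_pos: [529.2, -210.6, 185.4]
tcp_rot: [-0.274, 0.962, 0.001, -0.002]
wrist_force: [1.4, 0.6, -2.6]
finger_gap: 0.461
gripper_force: 61.9
pos [ 529.2 -210.6  185.4] tilt [-0.003  0.    -1.   ] shift/500 [-0.031  -0.0074  0.2107] wz -0.0029 deg -0.25 j6 -2.6
```

View pics/s2c.png

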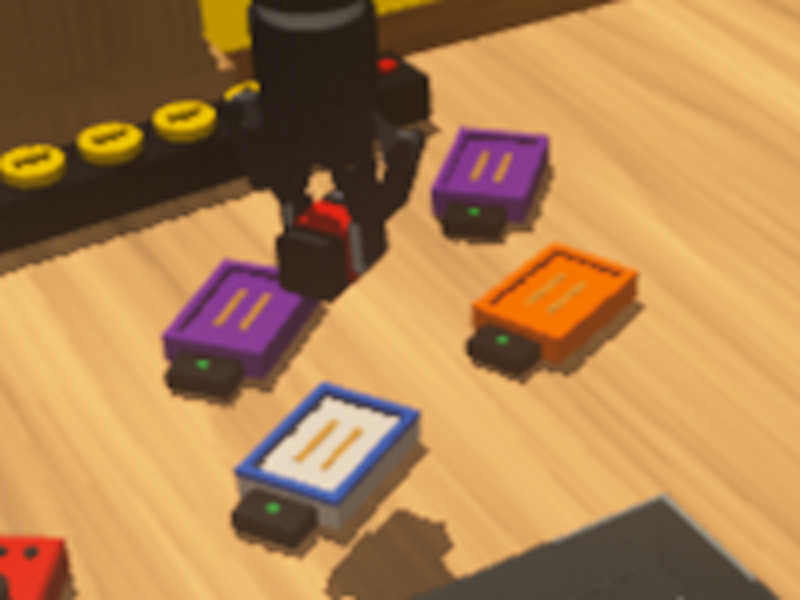

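The pack is held level, and the empty blue-rimmed dock shows at crop (328,443), with outer rim corners near (322,383), (420,408), (335,502) and (237,468). I check the dock centre from those corners.

Run:
```python
from h import *
m=env.camera_model('scene');E=np.array(m['extrinsics']);o=E[:3,3]
p=np.array([[322,383],[420,408],[335,502],[237,468]])
uv=np.c_[130+(p[:,0]+.5)/4-.5,110+(p[:,1]+.5)/4-.5]
w=world('scene',uv,np.ones(4)*100);dr=w-o;q=o+dr*((25-o[2])/dr[:,2])[:,None]
print(q.round(1),q.mean(0).round(1),cv2.minAreaRect(q[:,:2].astype(np.float32)))
# rim blue in both, ray-cast on z=25 from colour mask only
for c in('top','scene'):
    im=np.load(f'pics/{c}0.npz')['im'];h=cv2.cvtColor(im,cv2.COLOR_RGB2HSV)
    M=cv2.inRange(h,(105,120,50),(122,255,255));x,y=(327,175) if c=='top' else (212,222)
    k=np.zeros_like(M);cv2.circle(k,(x,y),32,255,-1);M&=k
    n,L,S,_=cv2.connectedComponentsWithStats(M);i=1+S[1:,4].argmax();v,u=np.nonzero(L==i)
    o=np.array(env.camera_model(c)['extrinsics'])[:3,3];dr=world(c,np.c_[u,v],np.ones(len(u))*100)-o;q=o+dr*((25-o[2])/dr[:,2])[:,None]
    print(c,len(u),cv2.minAreaRect(q[:,:2].astype(np.float32)))
```

```text
[[ 520.8 -265.8   25. ]
 [ 476.1 -202.8   25. ]
 [ 572.6 -141.3   25. ]
 [ 612.  -208.    25. ]] [ 545.4 -204.4   25. ] ((545.11279296875, -204.66912841796875), (114.42839050292969, 77.42925262451172), 32.50092697143555)
top 263 ((544.9674682617188, -202.59451293945312), (110.2076416015625, 79.20938873291016), 32.02230453491211)
scene 134 ((546.260009765625, -201.51617431640625), (108.38652038574219, 74.09060668945312), 32.13364791870117)
```

```bash
python3 -m handwheel '[{"x":-0.02,"y":-0.004,"z":0.02,"wx":0,"wy":0,"wz":-0.003,"jaw":1},{"x":-0.014,"y":-0.002,"z":0.04,"wx":0,"wy":0,"wz":0,"jaw":1},{"x":0,"y":0,"z":0.05,"wx":0,"wy":0,"wz":0,"jaw":1},{"x":0,"y":0,"z":0.05,"wx":0,"wy":0,"wz":0,"jaw":1},{"x":0,"y":0,"z":0.03,"wx":0,"wy":0,"wz":0,"jaw":1},{"x":0,"y":0,"z":0.02,"wx":0,"wy":0,"wz":0,"jaw":1},{"x":0,"y":0,"z":0,"wx":0,"wy":0,"wz":0,"jaw":1},{"x":0,"y":0,"z":0,"wx":0,"wy":0,"wz":0,"jaw":1}]' 60
python3 - <<'E'
from h import *
rows(545,-204.2,53.5,32)
E
```

```text
time: 7.3
tool_pos: [546.8, -201.0, 83.5]
tcp_rot: [-0.278, 0.961, -0.0, 0.0]
wrist_force: [-0.2, 1.3, -1.5]
finger_gap: 0.458
gripper_force: 61.9
pos [ 546.8 -201.    83.5] tilt [ 0.001 -0.    -1.   ] shift/500 [ 0.0065 -0.0035  0.06  ] wz 0.0031 deg 0.27 j6 -2.58
```

```bash
python3 -m handwheel '[{"x":0.007,"y":-0.004,"z":0,"wx":0,"wy":0,"wz":0.003,"jaw":1},{"x":0,"y":0,"z":0.02,"wx":0,"wy":0,"wz":0,"jaw":1},{"x":0,"y":0,"z":0.02,"wx":0,"wy":0,"wz":0,"jaw":1},{"x":0,"y":0,"z":0.01,"wx":0,"wy":0,"wz":0,"jaw":1},{"x":0,"y":0,"z":0.005,"wx":0,"wy":0,"wz":0,"jaw":1},{"x":0,"y":0,"z":0.001,"wx":0,"wy":0,"wz":0,"jaw":1},{"x":0,"y":0,"z":0.001,"wx":0,"wy":0,"wz":0,"jaw":1},{"x":0,"y":0,"z":0,"wx":0,"wy":0,"wz":0,"jaw":1},{"x":0,"y":0,"z":0,"wx":0,"wy":0,"wz":0,"jaw":1}]' 60
python3 - <<'E'
from h import *
rows(545,-204.2,53.5,32);im,d=snap('scene')
cv2.imwrite('pics/s3c.png',cv2.resize(im[150:270,140:300],(800,600),interpolation=2)[:,:,::-1])
E
```

```text
time: 8.2
tool_pos: [544.5, -204.7, 54.7]
tcp_rot: [-0.276, 0.961, -0.0, 0.0]
wrist_force: [0.2, 0.5, -2.8]
finger_gap: 0.465
gripper_force: 62.0
pos [ 544.5 -204.7   54.7] tilt [ 0.001 -0.    -1.   ] shift/500 [-0.0014  0.0004  0.0023] wz -0.0002 deg -0.01 j6 -2.58
```

View pics/s3c.png

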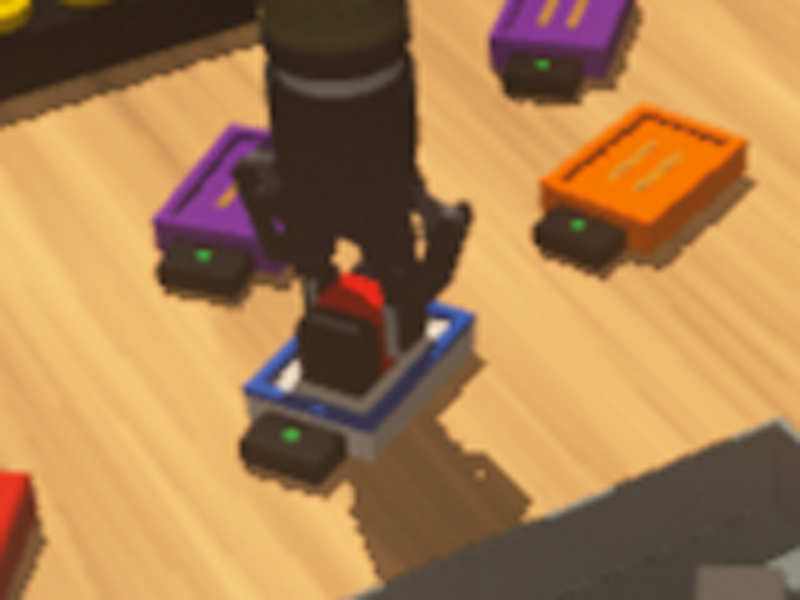

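The pack sits over the recess, at crop (340,350), inside the rim on all sides and aligned, with no contact yet. I go down in half-millimetre steps.

```bash
python3 -m handwheel '[{"x":0,"y":0,"z":0.001,"wx":0,"wy":0,"wz":0,"jaw":1},{"x":0,"y":0,"z":0.001,"wx":0,"wy":0,"wz":0,"jaw":1},{"x":0,"y":0,"z":0.001,"wx":0,"wy":0,"wz":0,"jaw":1},{"x":0,"y":0,"z":0,"wx":0,"wy":0,"wz":0,"jaw":1},{"x":0,"y":0,"z":0,"wx":0,"wy":0,"wz":0,"jaw":1}]' 60
```

```text
time: 8.75
tool_pos: [544.4, -204.7, 53.6]
tcp_rot: [-0.276, 0.961, -0.0, 0.0]
wrist_force: [-3.6, 0.5, 4.5]
finger_gap: 0.458
gripper_force: 62.8
```

Wrist z went from -2.8 to +4.5 N, so the pack is on the recess floor. I release and rise.

```bash
python3 -m handwheel '[{"x":0,"y":0,"z":0,"wx":0,"wy":0,"wz":0,"jaw":0.0},{"x":0,"y":0,"z":0,"wx":0,"wy":0,"wz":0,"jaw":-0.2},{"x":0,"y":0,"z":0,"wx":0,"wy":0,"wz":0,"jaw":-0.4},{"x":0,"y":0,"z":0,"wx":0,"wy":0,"wz":0,"jaw":-0.7},{"x":0,"y":0,"z":0,"wx":0,"wy":0,"wz":0,"jaw":-1},{"x":0,"y":0,"z":0,"wx":0,"wy":0,"wz":0,"jaw":-1},{"x":0,"y":0,"z":0,"wx":0,"wy":0,"wz":0,"jaw":-1},{"x":0,"y":0,"z":0,"wx":0,"wy":0,"wz":0,"jaw":-1},{"x":0,"y":0,"z":0,"wx":0,"wy":0,"wz":0,"jaw":-1}]' 20
python3 -m handwheel '[{"x":0,"y":0,"z":-0.02,"wx":0,"wy":0,"wz":0,"jaw":-1},{"x":0,"y":0,"z":-0.04,"wx":0,"wy":0,"wz":0,"jaw":-1},{"x":0,"y":0,"z":-0.08,"wx":0,"wy":0,"wz":0,"jaw":-1},{"x":0,"y":0,"z":-0.08,"wx":0,"wy":0,"wz":0,"jaw":-1},{"x":0,"y":0,"z":-0.08,"wx":0,"wy":0,"wz":0,"jaw":-1},{"x":0,"y":0,"z":-0.06,"wx":0,"wy":0,"wz":0,"jaw":-1},{"x":0,"y":0,"z":0,"wx":0,"wy":0,"wz":0,"jaw":-1},{"x":0,"y":0,"z":0,"wx":0,"wy":0,"wz":0,"jaw":-1}]' 20
python3 - <<'E'
from h import *
im,d=snap('scene')
u,v,P=cloud('scene',d);m=(np.hypot(P[:,0]-545,P[:,1]+204)<52)&(P[:,2]>50)&(P[:,2]<70)
print(m.sum(),cv2.minAreaRect(P[m][:,:2].astype(np.float32)),np.median(P[m][:,2]))
cv2.imwrite('pics/s4c.png',cv2.resize(im[130:415,120:500],(800,600),interpolation=2)[:,:,::-1])
E
```

```text
time: 9.65
tool_pos: [544.3, -204.6, 52.8]
tcp_rot: [-0.275, 0.961, -0.0, 0.0]
wrist_force: [-0.1, 0.2, 0.1]
finger_gap: 1.004
gripper_force: 0.0
time: 10.45
tool_pos: [544.6, -204.8, 234.4]
tcp_rot: [-0.276, 0.961, -0.001, 0.001]
wrist_force: [0.8, 0.3, -0.9]
finger_gap: 1.001
gripper_force: 0.0
301 ((543.2692260742188, -201.80963134765625), (75.91584777832031, 43.56278610229492), 33.29883575439453) 60.325960268543895
```

View pics/s4c.png

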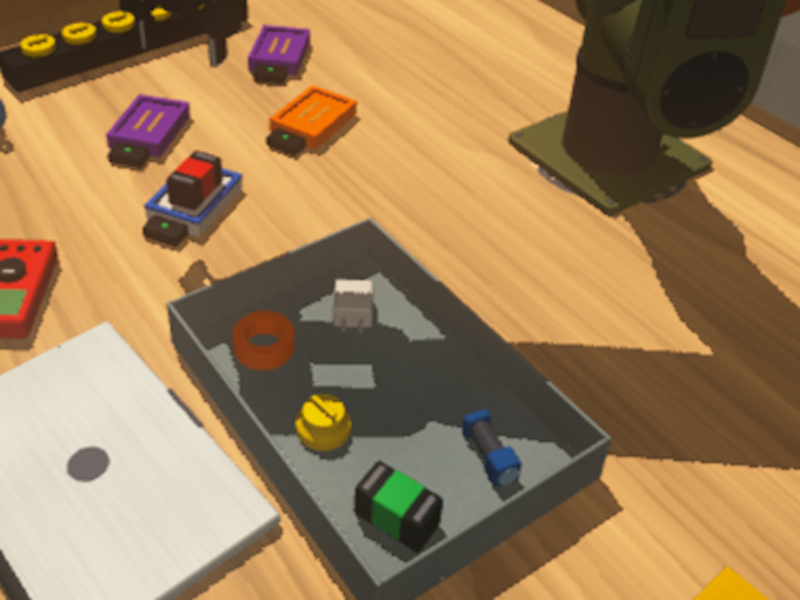

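The red pack lies flat in the blue dock at crop (195,180). Its top is at 60 mm as it should be, and its yaw matches the dock. The green pack is untouched at (398,505).

```bash
python3 -c "
from cell import env
print(env.hand_in())"
```

```text
the job is handed in; nothing more can be done
None
```

The red-band pack lies flat and lengthwise in the blue-rimmed dock, same way up, the green pack was left in the crate, and the job was handed in after about 10.5 s of robot time.

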